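# Sort the brush and the seal stone into their trays on a calligraphy desk

## Task

Tidy the calligraphy desk: lay the capped writing brush flat inside the long wooden tray, and stand the seal stone upright inside the small square wooden box. Let go of both.

Things in the scene. Friction and masses are not known exactly. Their poses are not given: they have to be found in the camera images.
- brush: Capped writing brush lying on the desk, rigid, 230 mm long, about 40 g. Origin on its long axis at mid-length, near its centre of mass, 9 mm above what it lies on. Its x axis runs along it: octagonal brown wooden handle 12 mm across from -100 to +55 mm (grip it here, at the origin), black cap 18 mm across from +55 to +115 mm, dark end knob 18 mm across from -115 to -100 mm. It lies level on cap and knob.
- seal: Seal stone: a plain pale stone block standing upright, 30 x 30 mm square and 55 mm tall, about 120 g; the lower 44 mm has the full 30 mm width, the top 11 mm is stepped in to 26 mm. Origin at the centre of its underside, z up, x and y square to its side faces.
- brush_tray: Long shallow open tray of dark wood, fixed to the desk, outside 290 mm (along its x) x 120 mm (along its y) x 24 mm high, walls 5 mm and floor 5 mm thick, so 280 x 110 mm inside. Origin at the centre of its underside, on the desk.
- seal_box: Small square shallow open box of dark wood, fixed to the desk, outside 120 x 120 x 22 mm high, walls 5 mm and floor 5 mm thick, so 110 x 110 mm inside. Origin at the centre of its underside, on the desk.
There are look-alikes about, which are no part of the job. Leave any red or turquoise look-alike of the seal_box alone.

How it is judged:
At the end, for the whole second after the job is handed in: Brush on the long tray's floor: its middle within 35 mm lengthwise and 50 mm crosswise of the tray's centre, under 18 mm above the desk. Seal stone upright within 0.17 rad on the square box's floor: within 42 mm of its centre along each side, underside under 10 mm above the desk. Both at rest (x of brush in the frame of brush_tray between -0.035 and 0.035 m and y of brush in the frame of brush_tray between -0.05 and 0.05 m and z of brush in the frame of brush_tray below 0.018 m and linear speed of each of brush, seal below 0.03 m/s and x of seal in the frame of seal_box between -0.042 and 0.042 m and y of seal in the frame of seal_box between -0.042 and 0.042 m and z of seal in the frame of seal_box below 0.01 m and angle between seal's own z axis and vertical below 0.17 rad); the robot touches nothing.
It also fails if it takes over 58 s, if anything falls off the work surface, if the arm or the gripper's body presses on something with over 40 N, if the wrist force passes 120 N, or if a joint passes its speed limit or range.

## Robot

A 6-joint arm with a two-finger parallel gripper is mounted at the origin on the work surface. World frame = base frame: x ahead of the robot, y to its left, z up, the work surface at z = 0. Lengths are in m, angles in rad, forces in N, time in s.
With the tool pointing down it reaches from about 0.35 to 0.975 m from the base axis. Payload 4.9 kg.
Tool frame: the origin (TCP) lies at the very end of the fingers, on their centre line; the grasp point (between the pads) lies manip.grip_point_offset behind it (manip.grip_point_offset is the distance from the TCP to the grasp point, in m); z points along the fingers, y is the line along which they close (so a half turn about z gives the same grasp; the last joint's range is limited). The gripper opens to 85 mm and grips with 20 to 120 N. Pads are 22 mm wide; open, the fingers measure 114 mm over their backs; the gripper's body (76 mm by 85 mm) begins 54 mm behind the grasp point. The pads swing forward as they close: fully open they stand 13 mm farther back than shut.
Start: joints at [1.212, 0.053, 1.613, -0, 1.476, -0.119], TCP at [0.148, 0.607, 0.231] pointing down, gripper open.
Joint ranges: [-3.01, 3.01], [-1.01, 2.22], [0.06, 2.58], [-1.02, 4.17], [0.09, 2.62], [-3.14, 3.14]. Speed limits (rad/s): [2.57, 2.57, 3.14, 3.14, 3.14, 3.14].

## Interface

Orientations are given as a unit quaternion [w, x, y, z].
In Python, from plant import manip gives the robot as it stands.
- The arm moves only by the shell command python3 -m crank 'ROWS' [OPENING]. ROWS is JSON, a list of rows, each an object of numbers: "x", "y", "z": the shift along the tool's x, y, z in cm; "turn": the turn about the tool's z in rad. In form: [{"x": .., "y": .., "z": .., "turn": ..}, ...]. A call has 1 to 5 rows; each row shifts and turns the commanded pose from where the row before left it, along the tool's axes as they then stand; what a row does not reach is not made up. A row lasts 1/10 s, in which the tool goes at most 50 mm and 8.59 degrees, less where a joint would pass 70% of its speed; a pose out of reach is approached as far as the arm can. A call with a gripper value outside its range is refused whole. OPENING is the opening in per cent of the stroke, from 0 (shut) to 100 (fully open), set as the call begins (- or left out, the last holds). The fingers move at their own pace and stop on an object; the grip force is fixed at half the most. Time passes only in rows, so rows that do not move let the fingers close. It gives the time, the measured TCP pose, the force, the opening and the grip force at its end, in the units of the state.
- manip.state(): the state, without advancing time (a new reading comes with each control period).
- manip.grab_frame(name): name is "scene" or "top"; returns (picture, depth): 400x640x3 uint8, red, green, blue; 400x640 float32, m along the optical axis (not along the pixel's ray), 0 where there is no reading.
- manip.camera_model(name): a dict with "mtx" (3x3 intrinsics, pixels), "k1" (the pictures are not rectified: a ray, as slopes to the right and down, at radius r is drawn at 1 + k1 r^2 times it, then the intrinsics apply), "world_to_cam" (4x4, takes a point from world to camera coordinates). Camera axes: x right, y down, z forward; pixel columns grow to the right and rows downward; lengths in m; the calibration is good to about 2 mm. A picture is of the moment at which its call begins. camera_model takes no time and is no camera call.
- manip.job_done(): hands the job in; it is judged then, once.
The state is a dict: "time": time; "joint_pos": joint angles; "joint_vel": joint speeds; "joint_efforts": joint torques, N m; "tool_pos": TCP position; "tool_rot": TCP orientation; "contact_force": force on the tool from outside, world axes, zero at the start; "ft_torque": the same for the moment, N m; "gripper_width": opening from 0.0 (shut) to 1.0 (fully open); "grasp_force": force on a finger pad.
Only numpy, scipy, OpenCV 4.12 (cv2) and the standard library are available. Lean on these libraries where they do the work, as an engineer would, in place of code of your own. Each camera call takes 0.05 s, during which the arm holds its last target. There are 200 camera calls.

## Working session

There is one attempt and no reset: what is moved stays moved. The work goes in short steps, Python scripts to look and compute and a shell command to move; the robot and the scene stay as the last step left them, time stands still between calls to the robot, and variables do not carry over. Pictures are saved under pics/ and viewed, at most 11 in all, crops included, and the job is handed in when it is done.

```bash
ls; mkdir -p pics
python3 - <<'E'
from plant import manip
import cv2,numpy as np
for n in("scene","top"):
    p,d=manip.grab_frame(n); np.savez(f"{n}0.npz",p=p,d=d)
    cv2.imwrite(f"pics/{n}0.png",p[:,:,::-1])
    print(n,manip.camera_model(n))
print(manip.state(),manip.grip_point_offset)
E
```

```text
pics
scene {'mtx': array([[446.86782508,   0.        , 313.92429365],
       [  0.        , 446.86782508, 198.21954992],
       [  0.        ,   0.        ,   1.        ]]), 'k1': -0.00298920696260258, 'world_to_cam': array([[-0.63340352,  0.77381617,  0.00291766,  0.31320685],
       [ 0.56386328,  0.46412327, -0.68311623, -0.25673337],
       [-0.52996054, -0.43104307, -0.73030384,  1.51318116],
       [ 0.        ,  0.        ,  0.        ,  1.        ]])}
top {'mtx': array([[395.69557997,   0.        , 319.07693381],
       [  0.        , 395.69557997, 205.21742032],
       [  0.        ,   0.        ,   1.        ]]), 'k1': 0.022088848045346134, 'world_to_cam': array([[-1.02150918e-02, -9.99927837e-01,  6.32242653e-03,
         1.13523213e-03],
       [-9.96637030e-01,  9.66697658e-03, -8.13706281e-02,
         5.24332891e-01],
       [ 8.13036373e-02, -7.13237284e-03, -9.96663859e-01,
         1.19163370e+00],
       [ 0.00000000e+00,  0.00000000e+00,  0.00000000e+00,
         1.00000000e+00]])}
{'time': 0.1, 'joint_pos': array([ 1.21200678e+00,  5.33012216e-02,  1.61415970e+00, -1.98983284e-05,
        1.47601091e+00, -1.19011451e-01]), 'joint_vel': array([-0.0006994 ,  0.00048206, -0.00306349,  0.00089732, -0.00364294,
        0.00163697]), 'joint_efforts': array([ 2.86731074e-04, -3.94900596e+01, -3.71364713e+01, -1.29167311e-04,
        3.85712789e-03,  9.12400422e-08]), 'tool_pos': array([0.14824035, 0.6065802 , 0.23017773]), 'tool_rot': array([-2.12716836e-04,  1.19601056e-01,  9.92821587e-01, -9.15247053e-04]), 'contact_force': array([-0.01712047, -0.57783949, -0.34252953]), 'ft_torque': array([ 0.01823877, -0.02990563, -0.01897702]), 'grasp_force': 0.0, 'gripper_width': 1.0007252911579736} 0.0187
```

View pics/top0.png

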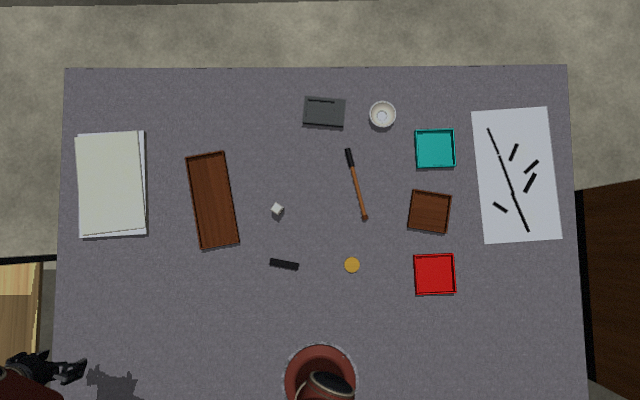

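View pics/scene0.png

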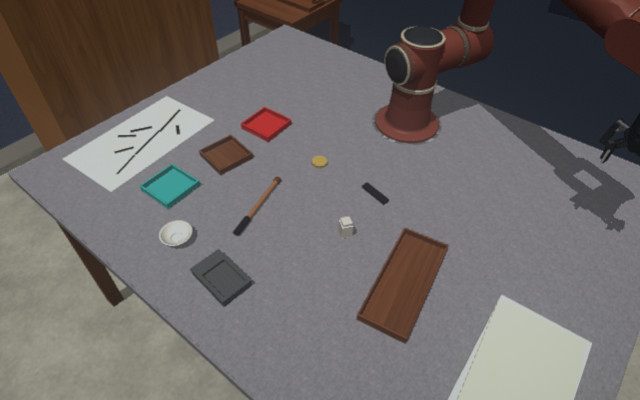

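The top view shows these candidates:
- **Brush:** the brown stick with a black cap, (348,150) to (365,218). The ink stick at (284,264) and the painted strokes on the paper at (510,180) are only similar.
- **Seal:** the pale block at (277,209). The bowl at (382,114) and the yellow disc at (352,265) are not it.
- **Tray:** long and brown at (212,200).
- **Box:** the brown one at (430,212). The turquoise (435,149), red (435,274) and grey (324,112) ones are not it.

Next I'll measure these and check the choice in one crop.

```bash
cat > h.py <<'E'
import numpy as np,cv2
from plant import manip
def ray(n,uv):
    c=manip.camera_model(n);K=c["mtx"];T=c["world_to_cam"]
    q=(np.atleast_2d(np.float64(uv))-K[:2,2])/np.array([K[0,0],K[1,1]])
    p=q.copy()
    for _ in range(6): p=q/(1+c["k1"]*(p**2).sum(1,keepdims=True))
    R=T[:3,:3];o=-R.T@T[:3,3]
    return o,np.c_[p,np.ones(len(p))]@R
def plane(n,uv,z):
    o,d=ray(n,uv); return (o+d*((z-o[2])/d[:,2:]))[:,:2]
def proj(n,X):
    c=manip.camera_model(n);T=c["world_to_cam"]
    P=np.atleast_2d(X)@T[:3,:3].T+T[:3,3];p=P[:,:2]/P[:,2:]
    p=p*(1+c["k1"]*(p**2).sum(1,keepdims=True))
    return p@c["mtx"][:2,:2].T+c["mtx"][:2,2]
def blob(m,x0,y0,x1,y1):
    k=np.zeros(m.shape,np.uint8);k[y0:y1,x0:x1]=m[y0:y1,x0:x1]
    c=max(cv2.findContours(k,cv2.RETR_EXTERNAL,cv2.CHAIN_APPROX_NONE)[0],key=cv2.contourArea)
    return c[:,0].astype(np.float32)
def rect(c,n,z):
    P=plane(n,c,z);r=cv2.minAreaRect((P*1000).astype(np.float32));b=cv2.boxPoints(r)
    e=[b[1]-b[0],b[2]-b[1]];l=max(e,key=np.linalg.norm)
    return np.round(np.array(r[0])/1000,4),np.round(r[1]),round(float(np.arctan2(l[1],l[0])),3)
E
python3 - <<'E'
from h import *
for n,B in(("top",dict(tray=(175,140,250,260),box=(400,180,460,242),brush=(335,140,380,228),seal=(262,195,292,222))),("scene",dict(tray=(345,220,460,345),box=(190,130,260,180),brush=(225,170,290,242),seal=(330,210,365,242)))):
    p=np.load(n+"0.npz")["p"];h=cv2.cvtColor(p,cv2.COLOR_RGB2HSV)
    br=((h[...,0]<16)&(h[...,1]>90)).astype(np.uint8); dk=((h[...,2]<50)).astype(np.uint8)
    pale=((h[...,2]>135)&(h[...,1]<60)).astype(np.uint8)
    for k,z in(("tray",.024),("box",.022)): print(n,k,rect(blob(br,*B[k]),n,z))
    print(n,"brush",rect(blob(cv2.morphologyEx(br|dk,cv2.MORPH_CLOSE,np.ones((3,3))),*B["brush"]),n,.009))
    print(n,"cap",rect(blob(dk,*B["brush"]),n,.009))
    c=blob(pale,*B["seal"]);print(n,"seal",rect(c,n,.055),rect(c,n,.0275))
a=np.load("top0.npz")["p"][135:275,255:465];b=np.load("scene0.npz")["p"][135:275,180:390]
cv2.imwrite("pics/crop.png",cv2.resize(np.vstack([a,b])[:,:,::-1],None,fx=2,fy=2,interpolation=cv2.INTER_CUBIC))
E
```

```text
top tray (array([0.5466, 0.3238]), array([289., 122.]), 0.175)
top box (array([ 0.5043, -0.3408]), array([123., 119.]), 1.398)
top brush (array([ 0.5921, -0.1184]), array([228.,  18.]), 0.233)
top cap (array([ 0.6745, -0.0988]), array([59., 18.]), 0.226)
top seal (array([0.5159, 0.1246]), array([26., 26.]), 0.887) (array([0.518 , 0.1274]), array([27., 27.]), 0.887)
scene tray (array([0.5547, 0.3278]), array([298., 118.]), 0.178)
scene box (array([ 0.5109, -0.3402]), array([119., 121.]), -0.17)
scene brush (array([ 0.5926, -0.1196]), array([236.,  17.]), 0.237)
scene cap (array([ 0.6766, -0.0993]), array([63., 17.]), 0.235)
scene seal (array([0.5226, 0.1274]), array([39., 33.]), 0.938) (array([0.503 , 0.1148]), array([40., 34.]), 0.938)
```

View pics/crop.png

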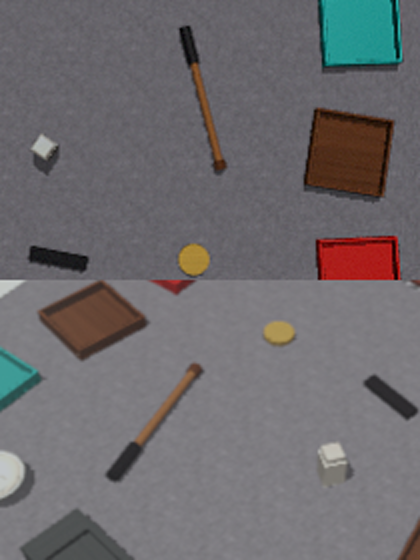

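The crop confirms the brown stick with the black cap (brush), the pale stepped block (seal) and the unpainted brown box. I'll do the seal first: move above it, then turn.

```bash
cat >> h.py <<'E'
def go(x,y,z,ydir=None):
    s=manip.state();w,a,b,c=s["tool_rot"]
    from scipy.spatial.transform import Rotation as R
    M=R.from_quat([a,b,c,w]).as_matrix();d=M.T@(np.array([x,y,z])-s["tool_pos"])*100
    yd=np.arctan2(M[1,1],M[0,1]);t=None
    if ydir is not None: t=-((ydir-yd+np.pi/2)%np.pi-np.pi/2)
    print("t",round(s["time"],2),"pos",s["tool_pos"].round(4),"shift cm",d.round(2),"turn",t,"q6",s["joint_pos"][5].round(2),"w",s["gripper_width"].round(3),"g",s["grasp_force"],"tilt",M[:,2].round(3))
E
R='[{"x":-3.14,"y":-2.54},{"x":-3.14,"y":-2.54},{"x":-3.14,"y":-2.54},{"x":-3.14,"y":-2.54},{"x":-3.14,"y":-2.54}]'
python3 -m crank '[{"x":-3.1,"y":-2.5},{"x":-3.1,"y":-2.5},{"x":-3.1,"y":-2.5},{"x":-3.1,"y":-2.5},{"x":-3.1,"y":-2.5}]' 75
python3 -m crank '[{"x":-3.1,"y":-2.5},{"x":-3.1,"y":-2.5},{"x":-3.1,"y":-2.5},{"x":-3.1,"y":-2.5},{"x":-3.1,"y":-2.5}]'
python3 -m crank '[{"x":-3.1,"y":-2.5},{"x":-3.1,"y":-2.5},{"x":-3.1,"y":-2.5},{"x":-3.1,"y":-2.5},{"x":-3.1,"y":-2.5}]'
python3 -m crank '[{"turn":0.11},{"turn":0.11},{"turn":0.11},{"turn":0.11},{}]'
python3 -c "
from h import *
go(.516,.125,.10,.887)
p,d=manip.grab_frame('scene');np.savez('s1.npz',p=p,d=d)
cv2.imwrite('pics/s1.png',cv2.resize(p[80:280,240:460,::-1],None,fx=2.5,fy=2.5))"
```

```text
schema error: expected keys x, y, z, turn
schema error: expected keys x, y, z, turn
schema error: expected keys x, y, z, turn
schema error: expected keys x, y, z, turn
Traceback (most recent call last):
  File "h.py", line 31, in go
    print("t",round(s["time"],2),"pos",s["tool_pos"].round(4),"shift cm",d.round(2),"turn",t,"q6",s["joint_pos"][5].round(2),"w",s["gripper_width"].round(3),"g",s["grasp_force"],"tilt",M[:,2].round(3))
                                                                                                                                 ^^^^^^^^^^^^^^^^^^^^^^^^
AttributeError: 'float' object has no attribute 'round'
```

All four keys are required in every row, so I'll write them out in full.

```bash
sed -i 's/s\["gripper_width"\].round(3)/round(float(s["gripper_width"]),3)/' h.py
python3 -m crank '[{"x":-3.1,"y":-2.5,"z":0,"turn":0},{"x":-3.1,"y":-2.5,"z":0,"turn":0},{"x":-3.1,"y":-2.5,"z":0,"turn":0},{"x":-3.1,"y":-2.5,"z":0,"turn":0},{"x":-3.1,"y":-2.5,"z":0,"turn":0}]' 75
python3 -m crank '[{"x":-3.1,"y":-2.5,"z":0,"turn":0},{"x":-3.1,"y":-2.5,"z":0,"turn":0},{"x":-3.1,"y":-2.5,"z":0,"turn":0},{"x":-3.1,"y":-2.5,"z":0,"turn":0},{"x":-3.1,"y":-2.5,"z":0,"turn":0}]'
python3 -m crank '[{"x":-3.1,"y":-2.5,"z":0,"turn":0},{"x":-3.1,"y":-2.5,"z":0,"turn":0},{"x":-3.1,"y":-2.5,"z":0,"turn":0},{"x":-3.1,"y":-2.5,"z":0,"turn":0},{"x":-3.1,"y":-2.5,"z":0,"turn":0}]'
python3 -m crank '[{"x":0,"y":0,"z":0,"turn":0.11},{"x":0,"y":0,"z":0,"turn":0.11},{"x":0,"y":0,"z":0,"turn":0.11},{"x":0,"y":0,"z":0,"turn":0.11},{"x":0,"y":0,"z":0,"turn":0}]'
python3 -c "
from h import *
go(.516,.125,.10,.887)
p,d=manip.grab_frame('scene');np.savez('s1.npz',p=p,d=d)
cv2.imwrite('pics/s1.png',cv2.resize(p[80:280,240:460,::-1],None,fx=2.5,fy=2.5))"
```

```text
time: 0.6
tool_pos: [0.2698, 0.4473, 0.2307]
tool_rot: [-0.0, 0.119, 0.993, -0.0]
contact_force: [1.1, -0.4, 0.6]
gripper_width: 0.747
grasp_force: 0.0
time: 1.1
tool_pos: [0.3906, 0.2891, 0.2309]
tool_rot: [-0.0, 0.12, 0.993, -0.0]
contact_force: [0.2, 0.4, 1.2]
gripper_width: 0.75
grasp_force: 0.0
time: 1.6
tool_pos: [0.5115, 0.1309, 0.2308]
tool_rot: [-0.0, 0.12, 0.993, 0.0]
contact_force: [1.2, 0.1, 0.2]
gripper_width: 0.749
grasp_force: 0.0
time: 2.1
tool_pos: [0.5108, 0.1323, 0.2307]
tool_rot: [-0.0, 0.333, 0.943, -0.0]
contact_force: [-0.2, 0.3, 0.6]
gripper_width: 0.747
grasp_force: 0.0
t 2.1 pos [0.5108 0.1323 0.2307] shift cm [-0.87 -0.23 13.07] turn 0.004053837408675376 q6 -0.78 w 0.747 g 0.0 tilt [-0.001 -0.    -1.   ]
```

View pics/s1.png

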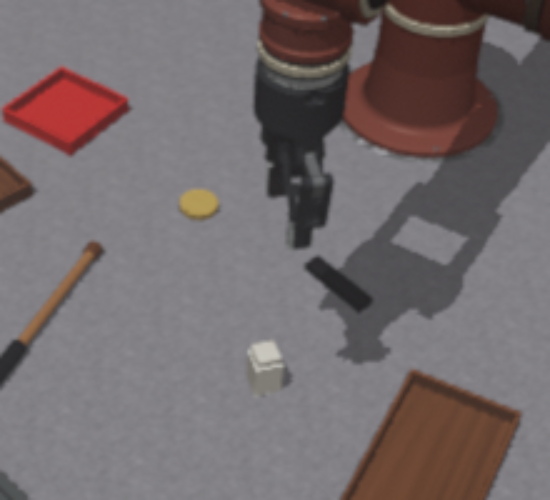

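The gripper is high and turned over the seal, whose top face is at about (346,220) in the scene image. I'll cross-check the seal's position and yaw from that view.

Run:
```python
from h import *
print("scene top face",plane("scene",[(346,220.5)],.055))
p=np.load("top0.npz")["p"]
c=cv2.resize(p[190:230,258:298],None,fx=12,fy=12,interpolation=cv2.INTER_CUBIC)
p=np.load("scene0.npz")["p"]
e=cv2.resize(p[205:245,326:366],None,fx=12,fy=12,interpolation=cv2.INTER_CUBIC)
cv2.imwrite("pics/seal.png",np.hstack([c,e])[:480,:,::-1][:, :960][::1, ::1] if 0 else cv2.resize(np.hstack([c,e])[:,:,::-1],(800,400)))
```

```text
scene top face [[0.51923904 0.12612764]]
```

View pics/seal.png

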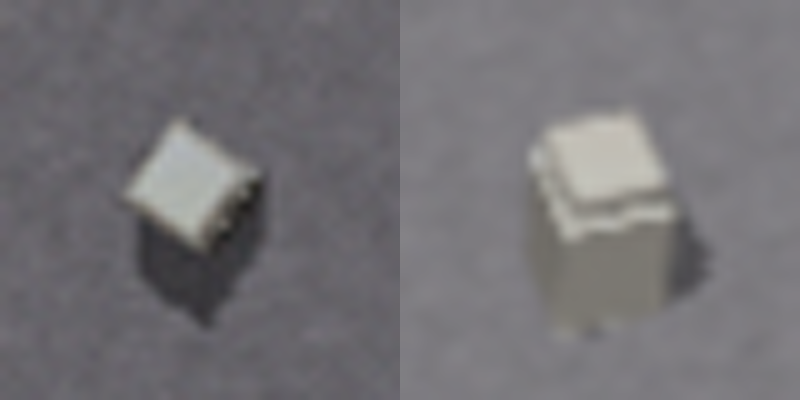

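The seal's top face has its corners at about (276,202), (284,207.5), (278.5,215) and (270.5,210), so its yaw is about 0.94 and its centre about (0.517, 0.125). I'll correct for that and descend.

```bash
python3 -m crank '[{"x":-0.9,"y":-0.2,"z":3,"turn":-0.05},{"x":0,"y":0,"z":4,"turn":0},{"x":0,"y":0,"z":4,"turn":0},{"x":0,"y":0,"z":3,"turn":0},{"x":0,"y":0,"z":0,"turn":0}]'
python3 -m crank '[{"x":0,"y":0,"z":2,"turn":0},{"x":0,"y":0,"z":2,"turn":0},{"x":0,"y":0,"z":2,"turn":0},{"x":0,"y":0,"z":1.9,"turn":0},{"x":0,"y":0,"z":0,"turn":0}]'
python3 -c "
from h import *
go(.517,.1255,.011,.94)"
python3 -m crank '[{"x":0,"y":0,"z":0,"turn":0},{"x":0,"y":0,"z":0,"turn":0},{"x":0,"y":0,"z":0,"turn":0},{"x":0,"y":0,"z":0,"turn":0},{"x":0,"y":0,"z":0,"turn":0}]' 0
python3 -m crank '[{"x":0,"y":0,"z":0,"turn":0},{"x":0,"y":0,"z":-1,"turn":0},{"x":0,"y":0,"z":-2,"turn":0},{"x":0,"y":0,"z":-3,"turn":0},{"x":0,"y":0,"z":-3,"turn":0}]'
python3 -c "
from h import *
go(.506,-.3405,.10,-.173+1.571)
p,d=manip.grab_frame('scene')
cv2.imwrite('pics/s2.png',cv2.resize(p[80:280,240:460,::-1],None,fx=2.5,fy=2.5))"
```

```text
time: 2.65
tool_pos: [0.5125, 0.1247, 0.0857]
tool_rot: [-0.005, 0.309, 0.951, -0.002]
contact_force: [-0.1, -0.5, -0.4]
gripper_width: 0.753
grasp_force: 0.0
time: 3.15
tool_pos: [0.5158, 0.1251, 0.0115]
tool_rot: [-0.001, 0.309, 0.951, -0.001]
contact_force: [-0.3, -1.1, 0.3]
gripper_width: 0.748
grasp_force: 0.0
t 3.15 pos [0.5158 0.1251 0.0115] shift cm [-0.08  0.1   0.05] turn 0.002295258595811367 q6 -0.84 w 0.748 g 0.0 tilt [-0.003 -0.    -1.   ]
time: 3.65
tool_pos: [0.5187, 0.1254, 0.0146]
tool_rot: [0.002, 0.31, 0.951, 0.001]
contact_force: [-0.1, 0.2, 7.4]
gripper_width: 0.342
grasp_force: 60.5
time: 4.15
tool_pos: [0.5158, 0.1251, 0.1028]
tool_rot: [-0.001, 0.31, 0.951, -0.0]
contact_force: [0.7, -0.1, -0.8]
gripper_width: 0.341
grasp_force: 59.6
t 4.15 pos [0.5158 0.1251 0.1028] shift cm [-26.63 -38.2    0.29] turn -0.4569441826714935 q6 -0.84 w 0.341 g 59.55570459365845 tilt [-0.002 -0.    -1.   ]
```

View pics/s2.png

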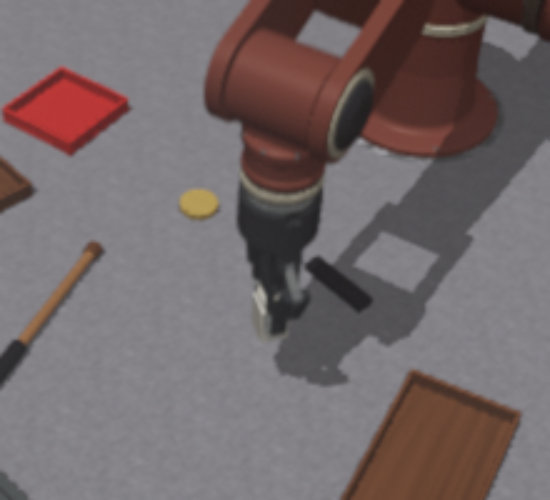

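Seal is held: grip is 60 N at 0.34 opening, matching 30 mm. Carrying it to the box.

```bash
python3 -m crank '[{"x":-2.2,"y":-3.2,"z":0,"turn":0},{"x":-2.2,"y":-3.2,"z":0,"turn":0},{"x":-2.2,"y":-3.2,"z":0,"turn":0},{"x":-2.2,"y":-3.2,"z":0,"turn":0},{"x":-2.2,"y":-3.2,"z":0,"turn":0}]'
python3 -m crank '[{"x":-2.2,"y":-3.2,"z":0,"turn":0},{"x":-2.2,"y":-3.2,"z":0,"turn":0},{"x":-2.2,"y":-3.2,"z":0,"turn":0},{"x":-2.2,"y":-3.2,"z":0,"turn":0},{"x":-2.2,"y":-3.2,"z":0,"turn":0}]'
python3 -m crank '[{"x":-2.2,"y":-3.1,"z":0,"turn":0},{"x":-2.2,"y":-3.1,"z":0,"turn":0},{"x":0,"y":0,"z":0,"turn":-0.11},{"x":0,"y":0,"z":0,"turn":-0.11},{"x":0,"y":0,"z":0,"turn":-0.11}]'
python3 -m crank '[{"x":0,"y":0,"z":0,"turn":-0.12},{"x":0,"y":0,"z":0,"turn":0},{"x":0,"y":0,"z":0,"turn":0}]'
python3 -c "
from h import *
go(.506,-.3405,.022,-.173+1.571)
p,d=manip.grab_frame('scene')
cv2.imwrite('pics/s3.png',cv2.resize(p[60:230,130:330,::-1],None,fx=3,fy=3))"
```

```text
time: 4.7
tool_pos: [0.5109, -0.0702, 0.1023]
tool_rot: [-0.0, 0.31, 0.951, 0.0]
contact_force: [1.2, -0.0, -0.9]
gripper_width: 0.34
grasp_force: 59.8
time: 5.2
tool_pos: [0.5056, -0.2644, 0.1022]
tool_rot: [-0.0, 0.31, 0.951, 0.0]
contact_force: [-0.4, 0.3, -1.3]
gripper_width: 0.339
grasp_force: 59.8
time: 5.7
tool_pos: [0.5046, -0.3392, 0.1019]
tool_rot: [-0.0, 0.147, 0.989, 0.0]
contact_force: [-0.4, 0.4, -0.9]
gripper_width: 0.342
grasp_force: 59.9
time: 6.0
tool_pos: [0.505, -0.3388, 0.1021]
tool_rot: [-0.0, 0.091, 0.996, 0.0]
contact_force: [-0.4, -0.2, -2.0]
gripper_width: 0.341
grasp_force: 59.9
t 6.0 pos [ 0.505  -0.3388  0.1021] shift cm [-0.14 -0.15  8.01] turn -0.009346034859730734 q6 -2.1 w 0.341 g 59.86097037792206 tilt [-0.  0. -1.]
```

View pics/s3.png

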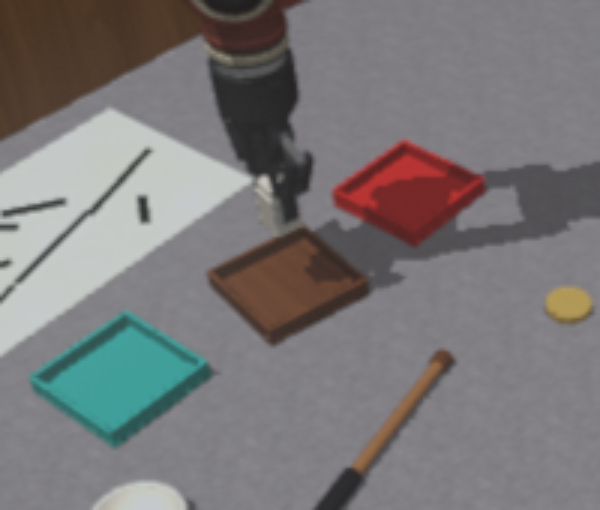

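The seal hangs upright at about crop (275,205), above the box centred near (288,285), with the rest of the offset being height. Lowering now.

```bash
python3 -m crank '[{"x":0,"y":0,"z":2.5,"turn":0},{"x":0,"y":0,"z":2.5,"turn":0},{"x":0,"y":0,"z":2.4,"turn":0},{"x":0,"y":0,"z":0,"turn":0},{"x":0,"y":0,"z":0,"turn":0}]'
python3 -m crank '[{"x":0,"y":0,"z":0.3,"turn":0},{"x":0,"y":0,"z":0.3,"turn":0},{"x":0,"y":0,"z":0,"turn":0},{"x":0,"y":0,"z":0,"turn":0}]'
```

```text
time: 6.55
tool_pos: [0.505, -0.3388, 0.0282]
tool_rot: [-0.0, 0.09, 0.996, 0.0]
contact_force: [-0.1, -1.0, -0.2]
gripper_width: 0.341
grasp_force: 59.8
time: 6.95
tool_pos: [0.5054, -0.3392, 0.0229]
tool_rot: [0.0, 0.09, 0.996, -0.0]
contact_force: [-0.4, -1.5, -0.6]
gripper_width: 0.341
grasp_force: 59.8
```

```bash
python3 -m crank '[{"x":0,"y":0,"z":0.2,"turn":0},{"x":0,"y":0,"z":0.2,"turn":0},{"x":0,"y":0,"z":0,"turn":0},{"x":0,"y":0,"z":0,"turn":0}]'
```

```text
time: 7.35
tool_pos: [0.5055, -0.3393, 0.0197]
tool_rot: [0.0, 0.09, 0.996, -0.0]
contact_force: [-2.9, 1.5, 5.4]
gripper_width: 0.341
grasp_force: 60.6
```

It touches the box floor at 5 N. I'll release with a modest opening to stay clear of the walls, then lift.

```bash
python3 -m crank '[{"x":0,"y":0,"z":0,"turn":0},{"x":0,"y":0,"z":0,"turn":0},{"x":0,"y":0,"z":0,"turn":0}]' 55
python3 -m crank '[{"x":0,"y":0,"z":-2,"turn":0},{"x":0,"y":0,"z":-3,"turn":0},{"x":0,"y":0,"z":-4,"turn":0},{"x":0,"y":0,"z":-4,"turn":0},{"x":0,"y":0,"z":0,"turn":0}]'
python3 -c "
from h import *
go(.592,-.119,.10,.235+1.571)
go(.592,-.119,.10,.235+1.571)"
```

```text
time: 7.65
tool_pos: [0.5051, -0.339, 0.0181]
tool_rot: [-0.0, 0.09, 0.996, 0.0]
contact_force: [-0.3, -0.2, -0.1]
gripper_width: 0.548
grasp_force: 0.0
time: 8.15
tool_pos: [0.5085, -0.3418, 0.1562]
tool_rot: [0.005, 0.09, 0.996, -0.004]
contact_force: [0.0, -0.0, 0.6]
gripper_width: 0.546
grasp_force: 0.0
t 8.15 pos [ 0.5085 -0.3418  0.1562] shift cm [-4.17 23.45  5.51] turn -0.4149663826948855 q6 -2.1 w 0.546 g 0.0 tilt [ 0.01  -0.009 -1.   ]
t 8.15 pos [ 0.5085 -0.3418  0.1562] shift cm [-4.17 23.45  5.51] turn -0.4149663826948855 q6 -2.1 w 0.546 g 0.0 tilt [ 0.01  -0.009 -1.   ]
```

```bash
python3 -m crank '[{"x":-0.8,"y":3.9,"z":0,"turn":0},{"x":-0.8,"y":3.9,"z":0,"turn":0},{"x":-0.7,"y":3.9,"z":0,"turn":0},{"x":-0.7,"y":3.9,"z":0,"turn":0},{"x":-0.7,"y":3.8,"z":0,"turn":0}]'
python3 -m crank '[{"x":-0.8,"y":3.8,"z":0,"turn":0},{"x":0,"y":0,"z":0,"turn":-0.14},{"x":0,"y":0,"z":0,"turn":-0.14},{"x":0,"y":0,"z":0,"turn":-0.135},{"x":0,"y":0,"z":0,"turn":0}]' 60
python3 -c "
from h import *
go(.592,-.119,.03,.235+1.571)
a,d=manip.grab_frame('scene');b,d=manip.grab_frame('top');np.savez('s4.npz',a=a,b=b)
m=cv2.resize(np.hstack([a[100:260,180:340],b[130:290,320:480]])[:,:,::-1],None,fx=2.5,fy=2.5,interpolation=cv2.INTER_CUBIC)
cv2.imwrite('pics/s4.png',m)"
```

```text
time: 8.65
tool_pos: [0.5763, -0.1531, 0.1474]
tool_rot: [-0.0, 0.09, 0.996, 0.0]
contact_force: [0.3, -0.3, 0.9]
gripper_width: 0.548
grasp_force: 0.0
time: 9.15
tool_pos: [0.5906, -0.1185, 0.1474]
tool_rot: [-0.001, -0.117, 0.993, 0.0]
contact_force: [0.1, 0.1, 0.1]
gripper_width: 0.597
grasp_force: 0.0
t 9.15 pos [ 0.5906 -0.1185  0.1474] shift cm [-0.13 -0.09 11.74] turn 6.57314293763811e-05 q6 -2.13 w 0.597 g 0.0 tilt [-0.001  0.    -1.   ]
```

View pics/s4.png

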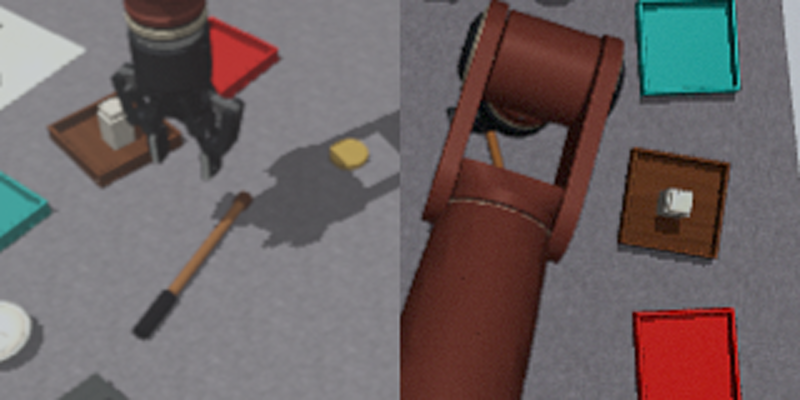

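The seal stands upright near the middle of the brown box, top view about (590,211). The brush hasn't moved and the gripper is over its handle. Descending to grip it.

```bash
python3 -m crank '[{"x":-0.1,"y":-0.1,"z":3,"turn":0},{"x":0,"y":0,"z":4,"turn":0},{"x":0,"y":0,"z":3,"turn":0},{"x":0,"y":0,"z":2,"turn":0},{"x":0,"y":0,"z":0,"turn":0}]'
python3 -m crank '[{"x":0,"y":0,"z":1.2,"turn":0},{"x":0,"y":0,"z":0.8,"turn":0},{"x":0,"y":0,"z":0.3,"turn":0},{"x":0,"y":0,"z":0,"turn":0},{"x":0,"y":0,"z":0,"turn":0}]'
python3 -m crank '[{"x":0,"y":0,"z":0,"turn":0},{"x":0,"y":0,"z":0,"turn":0},{"x":0,"y":0,"z":0,"turn":0},{"x":0,"y":0,"z":0,"turn":0},{"x":0,"y":0,"z":0,"turn":0}]' 0
python3 -m crank '[{"x":0,"y":0,"z":0,"turn":0},{"x":0,"y":0,"z":0,"turn":0}]'
```

```text
time: 9.75
tool_pos: [0.589, -0.1187, 0.0241]
tool_rot: [-0.004, -0.116, 0.993, 0.002]
contact_force: [-0.3, 1.4, -0.5]
gripper_width: 0.601
grasp_force: 0.0
time: 10.25
tool_pos: [0.5926, -0.1197, 0.0059]
tool_rot: [0.0, -0.117, 0.993, -0.0]
contact_force: [-0.1, -1.0, -0.4]
gripper_width: 0.596
grasp_force: 0.0
time: 10.75
tool_pos: [0.5926, -0.1197, 0.0059]
tool_rot: [0.0, -0.117, 0.993, -0.0]
contact_force: [-0.5, -0.8, 3.4]
gripper_width: 0.11
grasp_force: 59.4
time: 10.95
tool_pos: [0.5926, -0.1197, 0.0059]
tool_rot: [0.0, -0.117, 0.993, -0.0]
contact_force: [-1.3, 0.9, 5.2]
gripper_width: 0.11
grasp_force: 59.6
```

```bash
python3 -m crank '[{"x":0,"y":0,"z":-1,"turn":0},{"x":0,"y":0,"z":-2,"turn":0},{"x":0,"y":0,"z":-3,"turn":0},{"x":0,"y":0,"z":-3,"turn":0},{"x":0,"y":0,"z":0,"turn":0}]'
python3 -c "
from h import *
go(.549,.325,.10,.175+1.571)
a,d=manip.grab_frame('scene')
m=cv2.resize(a[80:280,160:400,::-1],None,fx=2.5,fy=2.5,interpolation=cv2.INTER_CUBIC)
cv2.imwrite('pics/s5.png',m)"
```

```text
time: 11.45
tool_pos: [0.5952, -0.1205, 0.1007]
tool_rot: [0.004, -0.117, 0.993, -0.002]
contact_force: [-0.2, -0.2, 0.7]
gripper_width: 0.112
grasp_force: 59.0
t 11.45 pos [ 0.5952 -0.1205  0.1007] shift cm [-5.9  44.4  -0.09] turn 0.06007388208119058 q6 -2.13 w 0.112 g 58.96943360567093 tilt [ 0.008 -0.003 -1.   ]
```

View pics/s5.png

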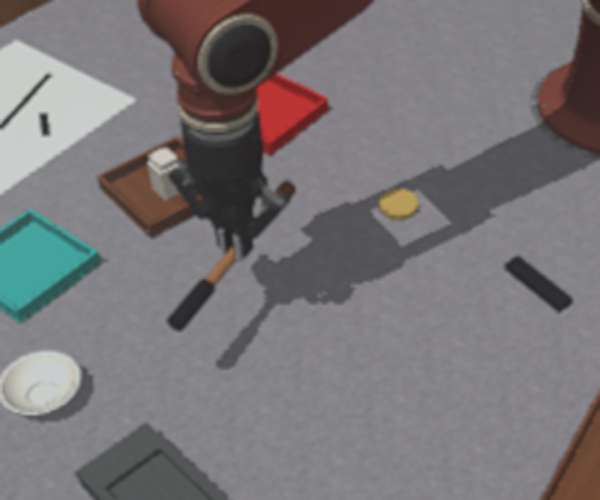

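The brush is held level at mid-handle: cap at about crop (190,305), knob at (290,188). Carrying it to the tray.

```bash
python3 -m crank '[{"x":-0.5,"y":3.7,"z":0,"turn":0},{"x":-0.5,"y":3.7,"z":0,"turn":0},{"x":-0.5,"y":3.7,"z":0,"turn":0},{"x":-0.5,"y":3.7,"z":0,"turn":0},{"x":-0.5,"y":3.7,"z":0,"turn":0}]'
python3 -m crank '[{"x":-0.5,"y":3.7,"z":0,"turn":0},{"x":-0.5,"y":3.7,"z":0,"turn":0},{"x":-0.5,"y":3.7,"z":0,"turn":0},{"x":-0.5,"y":3.7,"z":0,"turn":0},{"x":-0.5,"y":3.7,"z":0,"turn":0}]'
python3 -m crank '[{"x":-0.5,"y":3.7,"z":0,"turn":0},{"x":-0.5,"y":3.6,"z":0,"turn":0},{"x":0,"y":0,"z":0,"turn":0.06},{"x":0,"y":0,"z":0,"turn":0},{"x":0,"y":0,"z":0,"turn":0}]'
python3 -c "
from h import *
go(.549,.325,.012,.175+1.571)
a,d=manip.grab_frame('scene')
m=cv2.resize(a[150:350,310:550,::-1],None,fx=2.5,fy=2.5,interpolation=cv2.INTER_CUBIC)
cv2.imwrite('pics/s6.png',m)"
```

```text
time: 12.0
tool_pos: [0.5715, 0.0676, 0.0932]
tool_rot: [-0.002, -0.117, 0.993, 0.0]
contact_force: [0.1, 0.5, -0.4]
gripper_width: 0.113
grasp_force: 59.0
time: 12.5
tool_pos: [0.5527, 0.253, 0.0931]
tool_rot: [-0.002, -0.117, 0.993, -0.0]
contact_force: [-0.4, -0.2, -0.8]
gripper_width: 0.116
grasp_force: 59.0
time: 13.0
tool_pos: [0.5463, 0.3246, 0.0936]
tool_rot: [-0.001, -0.088, 0.996, -0.001]
contact_force: [-0.6, 0.4, 0.6]
gripper_width: 0.112
grasp_force: 59.0
t 13.0 pos [0.5463 0.3246 0.0936] shift cm [-0.3   0.    8.16] turn 0.0010167518137844667 q6 -1.33 w 0.112 g 59.01652693748474 tilt [-0.003 -0.001 -1.   ]
```

View pics/s6.png

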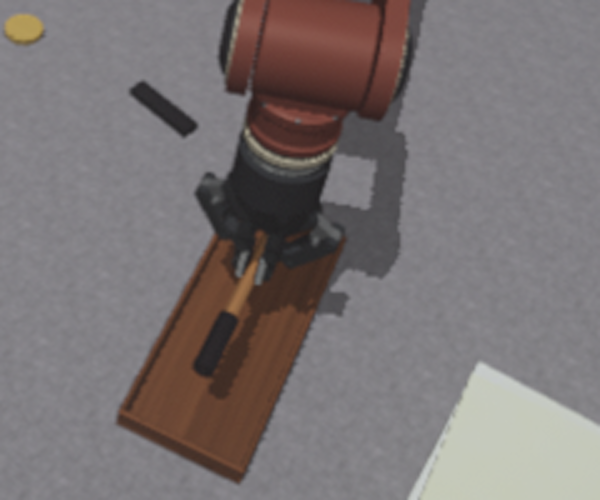

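The brush is above the tray and parallel to it, with the cap at about crop (215,345) and the tray running from (120,415) to (345,235). Lowering it.

```bash
python3 -m crank '[{"x":0,"y":0,"z":2.5,"turn":0},{"x":0,"y":0,"z":2.5,"turn":0},{"x":0,"y":0,"z":2.2,"turn":0},{"x":0,"y":0,"z":0.3,"turn":0},{"x":0,"y":0,"z":0,"turn":0}]'
python3 -m crank '[{"x":0,"y":0,"z":0.3,"turn":0},{"x":0,"y":0,"z":0,"turn":0},{"x":0,"y":0,"z":0,"turn":0}]'
```

```text
time: 13.55
tool_pos: [0.5467, 0.3243, 0.0195]
tool_rot: [-0.001, -0.087, 0.996, -0.0]
contact_force: [-0.1, -0.1, -0.5]
gripper_width: 0.112
grasp_force: 59.0
time: 13.85
tool_pos: [0.548, 0.3255, 0.0185]
tool_rot: [0.001, -0.087, 0.996, 0.0]
contact_force: [0.6, -0.1, -0.5]
gripper_width: 0.115
grasp_force: 59.0
```

```bash
python3 -m crank '[{"x":0,"y":0,"z":0.3,"turn":0},{"x":0,"y":0,"z":0.2,"turn":0},{"x":0,"y":0,"z":0,"turn":0},{"x":0,"y":0,"z":0,"turn":0}]'
python3 -m crank '[{"x":0,"y":0,"z":0.2,"turn":0},{"x":0,"y":0,"z":0,"turn":0},{"x":0,"y":0,"z":0,"turn":0}]'
```

```text
time: 14.25
tool_pos: [0.5471, 0.3252, 0.0121]
tool_rot: [-0.0, -0.088, 0.996, -0.0]
contact_force: [-0.3, -0.5, -0.2]
gripper_width: 0.119
grasp_force: 59.0
time: 14.55
tool_pos: [0.5476, 0.3254, 0.0109]
tool_rot: [0.0, -0.088, 0.996, 0.0]
contact_force: [-0.6, 0.1, 4.2]
gripper_width: 0.109
grasp_force: 59.5
```

Contact at 4 N. Releasing, retracting and checking both.

```bash
python3 -m crank '[{"x":0,"y":0,"z":0,"turn":0},{"x":0,"y":0,"z":0,"turn":0},{"x":0,"y":0,"z":0,"turn":0}]' 45
python3 -m crank '[{"x":0,"y":0,"z":-2,"turn":0},{"x":0,"y":0,"z":-4,"turn":0},{"x":0,"y":0,"z":-4,"turn":0},{"x":0,"y":0,"z":-4,"turn":0},{"x":0,"y":0,"z":-4,"turn":0}]'
python3 -m crank '[{"x":0,"y":-4,"z":0,"turn":0},{"x":0,"y":-4,"z":0,"turn":0},{"x":0,"y":-4,"z":0,"turn":0},{"x":0,"y":-4,"z":0,"turn":0},{"x":0,"y":0,"z":0,"turn":0}]'
python3 -c "
from h import *
a,d=manip.grab_frame('scene');b,d=manip.grab_frame('top')
m=cv2.resize(np.hstack([a[100:360,140:460],b[110:370,160:480]])[:,:,::-1],(800,325),interpolation=cv2.INTER_AREA)
cv2.imwrite('pics/s7.png',m)"
```

```text
time: 14.85
tool_pos: [0.547, 0.3251, 0.0099]
tool_rot: [-0.0, -0.087, 0.996, -0.0]
contact_force: [0.5, 0.5, -0.4]
gripper_width: 0.446
grasp_force: 0.0
time: 15.35
tool_pos: [0.547, 0.3251, 0.1916]
tool_rot: [-0.0, -0.087, 0.996, -0.0]
contact_force: [0.6, 0.7, 0.2]
gripper_width: 0.451
grasp_force: 0.0
time: 15.85
tool_pos: [0.5758, 0.1638, 0.1901]
tool_rot: [-0.0, -0.085, 0.996, -0.001]
contact_force: [-0.6, 0.8, 0.0]
gripper_width: 0.45
grasp_force: 0.0
```

View pics/s7.png

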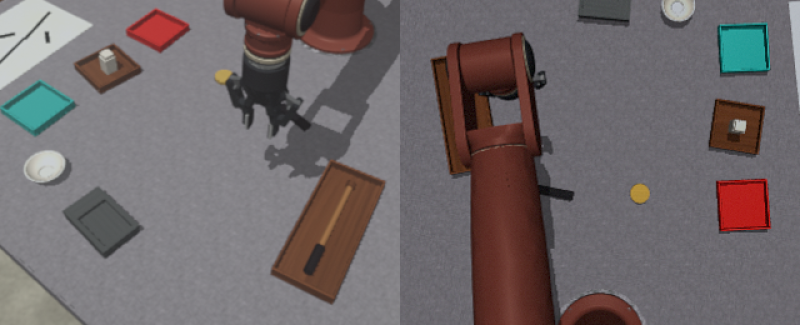

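The brush lies flat in the tray, from (350,185) to (315,265). The seal stands in the brown box at (108,62), and the gripper is clear of everything. Handing in.

```bash
python3 -c "
from plant import manip
print(manip.job_done())"
```

```text
the job is handed in; nothing more can be done
None
```

I handed the job in at about 16 s: the last pictures show the brush lying flat in the long tray and the seal upright in the brown box, both released with the gripper clear; no verdict came back.

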